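# Hook the filter plate into the air cleaner

## Task

Fit the longer of the two loose filter plates into the open bay of the bench air cleaner: hold it tilted by its rib, hook one short edge under the overhanging lip, then lower the other edge until the plate lies flat on the bay floor, and only then let go. Leave the shorter plate where it lies.

Things in the scene. Friction and masses are not known exactly. Their poses are not given: they have to be found in the camera images.
- long_plate_center (a point): The longer of two loose grey slotted plates lying flat, 0.15 kg: 120 mm long (x), 96 wide (y), 8 thick. An upright grip rib on its middle is 50 mm long (along x), 14 thick (across y) and rises 32 mm above the plate's top face. This point: middle of the plate, 20 mm above its underside (inside the rib); z up. The two 96 mm edges are alike, either may be hooked.
- short_plate_center (a point): The shorter plate, to be left alone: same grey, thickness, width and rib, but 80 mm long (x) by 96 mm wide (y). This point: its middle, 20 mm above its underside. It may lie nearer or farther than the long one.
- bay (a point): Floor centre of the bay in the fixed white air cleaner (183 x 140 mm), 26 mm above the worktop. x points to the lip (away from the robot), y along the lip. Floor: x -67 to 67 mm, y -58 to 58 mm. Near wall at x = -67: 14 mm thick, 17 high above the floor; side rails 8 high. Too short between wall and lip for the long plate to enter flat. Seated, its middle is within 7 mm (x) and 10 mm (y) of this point.
- lip (a point): Middle of the lip's lower front edge, at x = 41 mm in the bay's frame, 24 mm above the bay floor. Same axes as the bay. The lip overhangs the floor by 26 mm (from here to the end wall at x = 67), is 7 mm thick, 140 wide and closed at both sides by cheeks. The plate goes under it tilted about 15 degrees (10 to 20 will do), lip-side edge low.
Things that resemble listed ones, but are neither listed nor needed, are in the scene too. Leave any red look-alike of the part that bears long_plate_center alone.

How it is judged:
On the way:
1. the long plate lies in the bay, hooked under the lip and within 6 degrees of flat, while the fingers still hold it (x of long_plate_center in the frame of bay between -0.012 and 0.012 m and y of long_plate_center in the frame of bay between -0.014 and 0.014 m and z of long_plate_center in the frame of bay below 0.03 m and angle between long_plate_center's own z axis and vertical below 0.105 rad and contact force between the fingers and long_plate above 0.3 N), for 0.1 s.
At the end, for the whole second after the job is handed in: The long plate lies at rest flat (within 4 degrees) on the bay floor (its middle within 6 mm of seated height), one short edge under the lip: its middle within 12 mm of the bay centre along the bay and 14 mm across, its length within 11 degrees of the bay's (x of long_plate_center in the frame of bay between -0.012 and 0.012 m and y of long_plate_center in the frame of bay between -0.014 and 0.014 m and z of long_plate_center in the frame of bay between 0.014 and 0.025 m and angle between the x axis of long_plate_center and the x axis of bay, either way round below 0.2 rad and angle between long_plate_center's own z axis and vertical below 0.07 rad and linear speed of long_plate below 0.02 m/s); the robot touches nothing.
It fails at once if the shorter plate is moved more than 30 mm (distance of short_plate_center from where it was at the start of the episode above 0.03 m).
It also fails if it takes over 42 s, if anything falls off the work surface, if the arm or the gripper's body presses on something with over 40 N, if the wrist force passes 120 N, or if a joint passes its speed limit or range.

## Robot

A 7-joint arm with a two-finger parallel gripper is mounted at the origin on a cart in front of the work surface, level with it; the furniture and walls round the work are solid. World frame = base frame: x ahead of the robot, y to its left, z up, the work surface at z = 0. Lengths are in m, angles in rad, forces in N, time in s.
With the tool pointing down it reaches from about 0.4 to 0.875 m from the base axis. Payload 6.5 kg.
Tool frame: the origin (TCP) lies between the finger pads; the fingertips stand 22 mm ahead of it and the grasp point (between the pads) lies 3 mm ahead of it (ctrl.nose_length is the distance from the TCP to the fingertips, in m); z points along the fingers, y is the direction in which the jaws open and shut (so a half turn about z gives the same grasp; the last joint's range is limited). The gripper opens to 88 mm and grips with 3 to 60 N. Pads are 18 mm wide; open, the fingers measure 123 mm over their backs; the gripper's body (75 mm by 187 mm) begins 45 mm behind the grasp point.
Start: joints at [1.161, 0.536, -0.004, 1.538, 0.003, 1.067, -0.071], TCP at [0.219, -0.612, 0.261] pointing down, gripper open.
Joint ranges: [-2.7, 2.7], [-0.37, 2.16], [-1.27, 1.26], [0.24, 2.4], [-1.31, 4.45], [0.19, 1.91], [-2.76, 2.76]. Speed limits (rad/s): [2.39, 2.39, 3.14, 3.14, 3.14, 3.14, 3.14].

## Interface

Orientations are given as a unit quaternion [w, x, y, z].
In Python, from bench import ctrl gives the robot as it stands. The module is installed in compiled form; this text tells all that it offers.
- The arm moves only by the tool jog_arm, never from a script. Its argument "steps" is one flat list of numbers, 6 for each row, row after row: the shift along the world's x, y, z in units of 50 mm (1.0 is 50 mm), then the turn, a rotation vector about the world's x, y, z in units of 6 degrees (1.0 is 6 degrees). A call has 1 to 5 rows; each row shifts and turns the pose as measured when the row begins; what a row does not reach is not made up. A row lasts 1/10 s, in which the tool goes at most 50 mm and 8.59 degrees, less where a joint would pass 70% of its speed; a pose out of reach is approached as far as the arm can. A call with a number of a shift or a turn outside -1 to 1 is refused whole. A call with a gripper value outside its range is refused whole. "claw" is the gripper's target within -1 to 1 (fully open at 1, half-way at 0, shut at -1), set as the call begins (left out, the last holds). The fingers move at their own pace and stop on an object; the grip force is fixed at half the most. Time passes only in rows, so rows that do not move let the fingers close. It gives the time, the measured TCP pose, the force and the opening at its end, in the units of the state.
- ctrl.get_state(): the state, without advancing time (a new reading comes with each control period).
- ctrl.camera(name): name is "scene" or "top"; returns a dict with "image" (420x560x3 uint8, red, green, blue), "depth" (420x560 float32, m along the optical axis (not along the pixel's ray), 0 where there is no reading), "fx", "fy", "cx", "cy" (pixels), "R" (3x3) and "t" (3): a world point X has camera coordinates R X + t. Camera axes: x right, y down, z forward; pixel columns grow to the right and rows downward; lengths in m; the calibration is good to about 2 mm. A picture is of the moment at which its call begins.
- ctrl.sign_off(): hands the job in, once; it reports no verdict.
The state is a dict: "time_s": time; "joint_positions": joint angles; "dq": joint speeds; "effort": joint torques, N m; "position": TCP position; "tool_rot": TCP orientation; "wrist_force": force on the tool from outside, world axes, zero at the start; "moment": the same for the moment, N m; "grip_width": finger opening in m.
Only numpy, scipy, OpenCV 4.12 (cv2) and the standard library are available. Lean on these libraries where they do the work, as an engineer would, in place of code of your own. Each camera call takes 0.05 s, during which the arm holds its last target. There are 200 camera calls.

## Working session

There is one attempt and no reset: what is moved stays moved. The work goes in short steps, Python scripts to look and compute and a tool call to move; the robot and the scene stay as the last step left them, time stands still between calls to the robot, and variables do not carry over. Pictures are saved under pics/ and viewed, about 8 in all and at most 12, crops included, and the job is handed in when it is done.

Besides the shell and the picture viewer there is one more tool, called after "Emit:" as name(argument=value, ...) on one line, values as JSON. jog_arm: Moves the arm, as the interface text tells. Its arguments: {"type":"object","properties":{"steps":{"type":"array"},"claw":{"type":"number"}},"required":["steps"]}

```bash
mkdir -p pics; cat > h.py <<'E'
import numpy as np, cv2
from bench import ctrl
def grab(n):
    c=ctrl.camera(n); return c
def pts(c):
    v,u=np.mgrid[0:420,0:560]; d=c["depth"]
    P=np.stack([(u-c["cx"])/c["fx"]*d,(v-c["cy"])/c["fy"]*d,d],-1)
    W=(P-np.array(c["t"]))@np.array(c["R"]); W[d==0]=np.nan
    return W
def ray(c,u,v,z):
    R=np.array(c["R"]);t=np.array(c["t"]); o=-R.T@t
    d=R.T@np.array([(u-c["cx"])/c["fx"],(v-c["cy"])/c["fy"],1]); return o+d*(z-o[2])/d[2]
def save(n,im): cv2.imwrite("pics/"+n,cv2.cvtColor(im,cv2.COLOR_RGB2BGR))
E
python3 - <<'E'
from h import *
for n in ("scene","top"):
    c=grab(n); save(n+"0.png",c["image"]); np.savez(n+"0.npz",**c)
    R=np.array(c["R"]); print(n,-R.T@np.array(c["t"]),R[2],c["fx"],(c["depth"]>0).mean())
print(ctrl.get_state())
E
```

```text
scene [ 1.1782179  -0.09520702  1.09351518] [-0.54509616  0.16244394 -0.82248535] 484.0079719343252 0.9960841836734694
top [0.22788011 0.07874073 1.47934357] [ 0.19151732  0.00641858 -0.98146825] 522.1595394340309 0.9959566326530612
{'time_s': 0.1, 'joint_positions': array([ 1.16082469,  0.53708555, -0.00444009,  1.53873448,  0.00261423,
        1.06728668, -0.07118694]), 'dq': array([ 6.69365079e-04, -2.53279339e-04, -1.16371677e-03, -3.88242440e-03,
       -7.63354317e-04, -8.94345393e-04,  1.89268537e-07]), 'effort': array([ 2.14085878e-03, -5.72078884e+01,  9.93650034e-01, -2.52231896e+01,
       -5.62027982e-02,  1.34102479e-02,  6.57667943e-05]), 'position': array([ 0.21889688, -0.61150308,  0.25994533]), 'tool_rot': array([-7.30020633e-04,  9.85255748e-01,  1.71086361e-01, -1.89402975e-04]), 'wrist_force': array([-0.0630581 ,  0.27204037, -0.27613308]), 'moment': array([0.03252965, 0.0016447 , 0.04740253]), 'grip_width': 0.08830966943604333}
```

View pics/scene0.png

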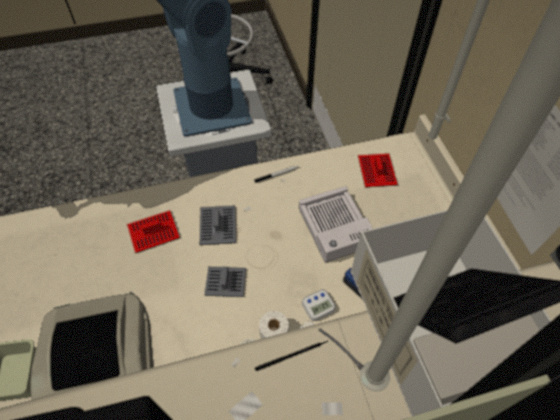

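View pics/top0.png

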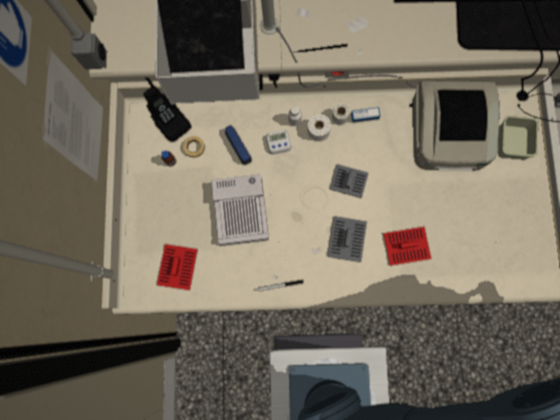

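The two grey plates are at top (347,240) and (349,180), or scene (218,225) and (226,281). The red look-alikes are at top (407,246) and (177,267). The white cleaner is at top (240,210), with its lip at the upper end. The plate at (347,240) looks longer, so next I measure both.

```bash
cat > m.py <<'E'
from h import *
def grey(c,W):
    im=c["image"].astype(int); sat=im.max(-1)-im.min(-1); v=im.max(-1)
    return (sat<22)&(v<135)&(W[...,2]>-.02)&(W[...,2]<.06)&(W[...,0]>.3)&(W[...,0]<.9)&(abs(W[...,1])<.5)
E
python3 - <<'E'
from m import *
for n in ("top","scene"):
    c=dict(np.load(n+"0.npz")); W=pts(c)
    m=grey(c,W)
    m=cv2.morphologyEx(m.astype(np.uint8),cv2.MORPH_CLOSE,np.ones((5,5)))
    N,L,S,C=cv2.connectedComponentsWithStats(m)
    for i in range(1,N):
        if S[i,4]<300: continue
        P=W[(L==i)]; z=P[:,2]; Q=P[(z<.02)]
        r=cv2.minAreaRect(Q[:,:2].astype(np.float32)*1000)
        H=P[z>.024]
        print(n,C[i].round(),S[i,4],"rect",np.round(r[0]),np.round(r[1]),round(r[2],1),"z pct",np.nanpercentile(z,[5,50,95,99]).round(4), "rib",len(H), H.mean(0).round(4) if len(H) else 0, cv2.minAreaRect(H[:,:2].astype(np.float32)*1000) if len(H)>5 else 0)
    # table height
    im=c["image"].astype(int)
    w=(im.min(-1)>0)&(W[...,0]>.45)&(W[...,0]<.85)&(W[...,1]>.05)&(W[...,1]<.4)&(W[...,2]>.015)&(W[...,2]<.12)
    # white cleaner
    N,L,S,C=cv2.connectedComponentsWithStats(w.astype(np.uint8))
    for i in range(1,N):
        if S[i,4]>1000:
            P=W[L==i]; print("white",C[i],S[i],cv2.minAreaRect(P[:,:2].astype(np.float32)*1000)); h,e=np.histogram(P[:,2],bins=np.arange(.014,.1,.004)); print(list(zip(e.round(3),h)))
    p=W[(abs(W[...,0]-.6)<.15)&(abs(W[...,1])<.3)&(abs(W[...,2])<.012)]; print("table z",np.nanmedian(p[:,2]))
    if n=="top": crop=c["image"][150:300,160:440]; save("topcrop.png",cv2.resize(crop,None,fx=2.8,fy=2.8,interpolation=cv2.INTER_CUBIC))
E
```

```text
top [340.  87.] 1027 rect [900. -61.] [464.   6.] 89.8 z pct [0.0162 0.0372 0.059  0.1047] rib 817 [ 0.8982 -0.0716  0.0435] ((888.56884765625, -66.60482788085938), (41.9471549987793, 466.9780578613281), 2.0845963954925537)
top [173. 124.] 766 rect [802. 424.] [70. 87.] 35.6 z pct [0.0113 0.0258 0.0568 0.0625] rib 469 [0.8088 0.4302 0.0381] ((803.2047119140625, 425.2479553222656), (99.04763793945312, 81.13844299316406), 37.92009353637695)
top [348. 181.] 868 rect [620. -83.] [97. 79.] 72.9 z pct [0.0033 0.0096 0.0403 0.0452] rib 88 [ 0.618  -0.0839  0.0399] ((618.694091796875, -84.3245849609375), (13.829962730407715, 49.834415435791016), 72.25059509277344)
top [218. 216.] 475 rect [509. 287.] [247. 110.] 40.9 z pct [-0.0037  0.0023  0.0423  0.0542] rib 97 [0.4736 0.2433 0.0361] ((487.9273986816406, 265.2109375), (206.4555206298828, 101.12138366699219), 46.858360290527344)
top [241. 216.] 1190 rect [525. 227.] [92. 72.] 9.8 z pct [0.0221 0.0272 0.0329 0.0443] rib 997 [0.5224 0.2273 0.0284] ((524.2747192382812, 220.5174102783203), (106.24278259277344, 115.12654113769531), 3.26114726066
[... 2281 characters left out ...]
t64(50)), (np.float64(0.022), np.int64(446)), (np.float64(0.026), np.int64(782)), (np.float64(0.03), np.int64(304)), (np.float64(0.034), np.int64(227)), (np.float64(0.038), np.int64(126)), (np.float64(0.042), np.int64(141)), (np.float64(0.046), np.int64(60)), (np.float64(0.05), np.int64(51)), (np.float64(0.054), np.int64(512)), (np.float64(0.058), np.int64(418)), (np.float64(0.062), np.int64(31)), (np.float64(0.066), np.int64(0)), (np.float64(0.07), np.int64(0)), (np.float64(0.074), np.int64(0)), (np.float64(0.078), np.int64(0)), (np.float64(0.082), np.int64(0)), (np.float64(0.086), np.int64(0)), (np.float64(0.09), np.int64(0)), (np.float64(0.094), np.int64(0))]
table z 0.0009866048716283317
```

View pics/topcrop.png

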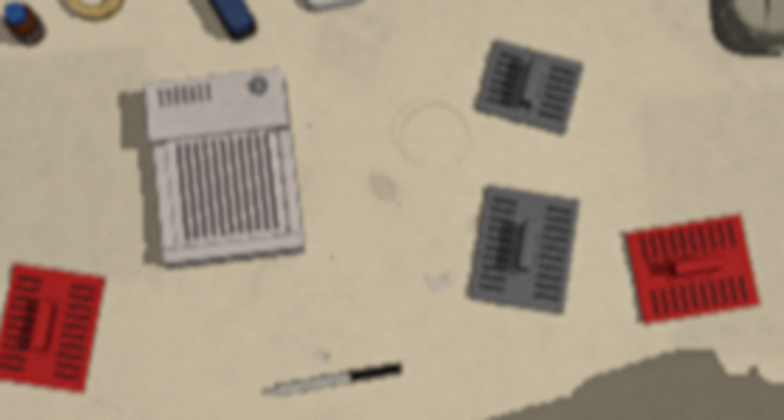

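The long plate (121 × 97 mm) is centred near (0.4515, -0.0695) with its length at yaw -11.4°. The plate at (349,180) measures only 80 mm. Both views agree on the heights: plate tops about 9 mm, ribs about 40 mm. The cleaner measures 184 × 141 mm at yaw +5.2°, which puts the bay centre near (0.5285, 0.2307) with its floor at about 0.027.

Emit:
jog_arm(steps=[0.39,0.9,0,0,0,-0.43,0.39,0.9,0,0,0,-0.43,0.39,0.9,0,0,0,-0.43,0.39,0.9,0,0,0,-0.43,0.39,0.9,0,0,0,-0.43], claw=1)

```text
time_s: 0.6
position: [0.312, -0.3849, 0.2572]
tool_rot: [-0.001, 0.999, 0.049, -0.002]
wrist_force: [0.8, -0.4, 0.2]
grip_width: 0.0881
```

Emit:
jog_arm(steps=[0.39,0.88,0,0,0,-0.4,0.39,0.88,0,0,0,-0.4,0.39,0.88,0,0,0,-0.4,0.39,0.88,0,0,0,-0.4,0.39,0.88,0,0,0,-0.4])

```text
time_s: 1.1
position: [0.4104, -0.1553, 0.2568]
tool_rot: [-0.001, 0.998, -0.061, -0.002]
wrist_force: [1.6, -0.1, -0.2]
grip_width: 0.0876
```

Emit:
jog_arm(steps=[0.39,0.88,-0.4,0,0,-0.4,0.39,0.88,-0.4,0,0,-0.4,0,0,-0.5,0,0,0,0,0,-0.5,0,0,0,0,0,0,0,0,0])

```text
time_s: 1.6
position: [0.4503, -0.0616, 0.1679]
tool_rot: [-0.002, 0.995, -0.098, 0.0]
wrist_force: [-1.0, -0.5, 0.2]
grip_width: 0.0886
```

```bash
cat > st.py <<'E'
from h import *
from scipy.spatial.transform import Rotation as Ro
def st(s=None):
    s=s or ctrl.get_state(); q=s["tool_rot"]; M=Ro.from_quat([q[1],q[2],q[3],q[0]]).as_matrix()
    x=M[:,0]*np.sign(M[0,0])
    print("t",s["time_s"],"p",s["position"].round(4),"x",x.round(3),"yaw",np.degrees(np.arctan2(x[1],x[0])).round(2),"z",M[:,2].round(3),"F",s["wrist_force"].round(1),"w",s["grip_width"].round(4),"q",s["joint_positions"].round(2)); return s,M
if __name__=="__main__": st()
E
python3 st.py
```

```text
Traceback (most recent call last):
  File "st.py", line 7, in <module>
    if __name__=="__main__": st()
                             ~~^^
  File "st.py", line 6, in st
    print("t",s["time_s"],"p",s["position"].round(4),"x",x.round(3),"yaw",np.degrees(np.arctan2(x[1],x[0])).round(2),"z",M[:,2].round(3),"F",s["wrist_force"].round(1),"w",s["grip_width"].round(4),"q",s["joint_positions"].round(2)); return s,M
                                                                                                                                                                           ^^^^^^^^^^^^^^^^^^^^^
AttributeError: 'float' object has no attribute 'round'
```

Emit:
jog_arm(steps=[0.02,-0.16,-0.5,0,0,0,0,0,-0.6,0,0,0,0,0,-0.6,0,0,0,0,0,0,0,0,0])

```text
time_s: 2.0
position: [0.4534, -0.0717, 0.0841]
tool_rot: [-0.002, 0.995, -0.099, 0.002]
wrist_force: [0.3, 0.2, -0.3]
grip_width: 0.0883
```

```bash
sed -i 's/s\["grip_width"\].round(4)/round(s["grip_width"],4)/' st.py; python3 - <<'E'
from st import *
st()
for n in("scene","top"):
    c=grab(n)
    W=pts(c); d=np.hypot(W[...,0]-.45,W[...,1]+.07); v,u=np.where((d<.08)&(W[...,2]<.05)); print(n,u.mean(),v.mean())
    if n=="scene":
        u0,v0=int(u.mean()),int(v.mean()); save("g1.png",cv2.resize(c["image"][v0-60:v0+60,u0-80:u0+80],None,fx=4,fy=4,interpolation=cv2.INTER_CUBIC))
E
```

```text
t 2.0 p [ 0.4534 -0.0717  0.0841] x [ 0.98  -0.197  0.004] yaw -11.36 z [ 0.005  0.003 -1.   ] F [ 0.3  0.2 -0.3] w 0.0883 q [ 0.2   0.53 -0.17  2.14  0.17  0.49 -1.87]
scene 216.7423620611035 226.8513451892385
top 342.44340505144993 250.67446211412536
```

View pics/g1.png

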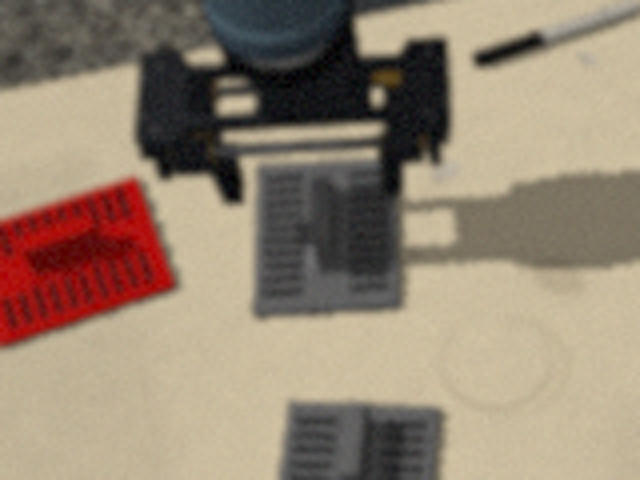

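The fingers straddle the rib: fingers at crop (230,190) and (390,180), rib at (330,215). Descend and grip.

Emit:
jog_arm(steps=[-0.02,0.03,-0.5,0,0,0,0,0,-0.35,0,0,0,0,0,-0.1,0,0,0,0,0,0,0,0,0])

```text
time_s: 2.5
position: [0.4607, -0.0716, 0.0458]
tool_rot: [-0.002, 0.995, -0.1, 0.011]
wrist_force: [0.6, -0.4, -0.1]
grip_width: 0.0881
```

Emit:
jog_arm(steps=[-0.1,0,-0.12,0,0,0,0,0,0,0,0,0])

```text
time_s: 2.7
position: [0.457, -0.072, 0.0418]
tool_rot: [-0.001, 0.995, -0.1, 0.013]
wrist_force: [-0.0, -0.8, -0.5]
grip_width: 0.0881
```

```bash
python3 st.py
```

```text
t 2.7 p [ 0.457  -0.072   0.0418] x [ 0.98  -0.199  0.026] yaw -11.51 z [ 0.026  0.    -1.   ] F [-0.  -0.8 -0.5] w 0.0881 q [ 0.17  0.61 -0.13  2.15  0.21  0.37 -1.9 ]
```

Emit:
jog_arm(steps=[-0.06,0.03,-0.12,0,0.2,0,-0.03,0,-0.08,0,0.1,0,0,0,0,0,0,0])

```text
time_s: 3.0
position: [0.4527, -0.0705, 0.0322]
tool_rot: [0.0, 0.995, -0.1, -0.003]
wrist_force: [-0.0, -0.8, -0.5]
grip_width: 0.0884
```

```bash
python3 st.py
```

```text
t 3.0 p [ 0.4527 -0.0705  0.0322] x [ 0.98  -0.2   -0.006] yaw -11.51 z [-0.006  0.    -1.   ] F [-0.  -0.8 -0.5] w 0.0884 q [ 0.16  0.64 -0.13  2.14  0.21  0.39 -1.91]
```

Emit:
jog_arm(steps=[0,0,0,0,0,0,0,0,0,0,0,0,0,0,0,0,0,0,0,0,0,0,0,0,0,0,0,0,0,0], claw=-1)

```text
time_s: 3.5
position: [0.4529, -0.0705, 0.0321]
tool_rot: [0.0, 0.995, -0.1, -0.003]
wrist_force: [0.0, -0.3, 0.2]
grip_width: 0.05
```

Emit:
jog_arm(steps=[0,0,0,0,0,0,0,0,0,0,0,0,0,0,0,0,0,0,0,0,0,0,0,0,0,0,0,0,0,0])

```text
time_s: 4.0
position: [0.453, -0.0704, 0.0323]
tool_rot: [0.0, 0.995, -0.1, -0.003]
wrist_force: [0.4, -0.6, -1.2]
grip_width: 0.0142
```

Emit:
jog_arm(steps=[0,0,0.3,0,0,0,0,0,0.8,0,0,0,0,0,0.8,0,0,0,0,0,0.7,0,0,0,0,0,0,0,0,0])

```text
time_s: 4.5
position: [0.4503, -0.07, 0.1651]
tool_rot: [0.0, 0.995, -0.1, -0.006]
wrist_force: [1.0, -0.3, -1.1]
grip_width: 0.0139
```

Emit:
jog_arm(steps=[0.17,0.6,0,0,0,0.3,0.17,0.7,0,0,0,0.3,0.17,0.7,0,0,0,0.4,0.17,0.7,0,0,0,0.4,0.17,0.7,0,0,0,0.4])

```text
time_s: 5.0
position: [0.4904, 0.0982, 0.1619]
tool_rot: [0.003, 1.0, -0.009, -0.007]
wrist_force: [0.4, -0.1, -2.1]
grip_width: 0.0141
```

```bash
python3 st.py
```

```text
t 5.0 p [0.4904 0.0982 0.1619] x [ 1.    -0.018 -0.015] yaw -1.06 z [-0.015 -0.006 -1.   ] F [ 0.4 -0.1 -2.1] w 0.0141 q [-0.06  0.45 -0.28  1.98  0.18  0.75 -2.04]
```

Emit:
jog_arm(steps=[0.11,0.65,0,0,0,0.26,0.11,0.65,0,0,0,0.26,0.11,0.65,0,0,0,0.26,0.11,0.6,0,0,0,0.26,0,0,0,-0.05,0.5,0])

```text
time_s: 5.5
position: [0.5079, 0.2363, 0.1552]
tool_rot: [0.005, 0.998, 0.052, -0.038]
wrist_force: [0.2, 0.6, -1.6]
grip_width: 0.0138
```

Emit:
jog_arm(steps=[0,0,0,-0.07,0.7,0,0,0,0,-0.07,0.7,0,0,0,0,-0.04,0.4,0,0,0,0,0,0,0])

```text
time_s: 5.9
position: [0.5051, 0.2369, 0.1488]
tool_rot: [0.011, 0.989, 0.054, -0.14]
wrist_force: [0.8, -0.1, -2.1]
grip_width: 0.0141
```

```bash
cat > bay.py <<'E'
from st import *
B=np.array([.5285,.2307,.0265]); a=np.radians(5.2); RB=np.array([[np.cos(a),-np.sin(a),0],[np.sin(a),np.cos(a),0],[0,0,1]])
s,M=st(); n=-M[:,2]; ex=M[:,0]*np.sign(M[0,0]); ey=np.cross(n,ex)
u=s["position"]-.0327*n-.0013*ex      # plate underside centre
f=lambda p:(RB.T@(p-B)*1000).round(1)
print("tilt",np.degrees(np.arcsin(-ex[2])).round(2),"roll",np.degrees(np.arcsin(ey[2])).round(2),"far",f(u+.06*ex),"near",f(u-.06*ex),"centre20",f(u+.02*n),"tcp",f(s["position"]))
E
python3 - <<'E'
import bay
from h import *
for n in("scene","top"):
    c=grab(n); W=pts(c); im=c["image"].astype(int)
    np.savez(n+"1.npz",**c)
    m=(im.max(-1)-im.min(-1)<22)&(im.max(-1)<135)&(abs(W[...,0]-.5)<.12)&(abs(W[...,1]-.23)<.08)&(W[...,2]>.07)&(W[...,2]<.14)
    v,u=np.where(m); print(n,m.sum(),u.mean(),v.mean())
    P=W[m]; print(np.percentile(P,[2,50,98],axis=0).round(3).tolist())
    u0,v0=(335,215) if n=="scene" else (240,210)
    save("b1"+n+".png",cv2.resize(c["image"][v0-75:v0+75,u0-75:u0+75],None,fx=2.6,fy=2.6,interpolation=cv2.INTER_CUBIC))
a=cv2.imread("pics/b1scene.png");b=cv2.imread("pics/b1top.png");cv2.imwrite("pics/b1.png",np.hstack([a,b]))
E
```

```text
t 5.9 p [0.5051 0.2369 0.1488] x [ 0.955  0.104 -0.278] yaw 6.19 z [-0.276 -0.036 -0.961] F [ 0.8 -0.1 -2.1] w 0.0141 q [-0.23  0.69 -0.35  1.64  0.13  1.11 -2.06]
tilt 16.13 roll -0.33 far [24.6  8.9 74.6] near [-90.7   6.9 107.9] centre20 [-27.5   8.1 110.4] tcp [-22.7   8.3 122.3]
scene 800 337.83625 197.00125
[[0.462, 0.192, 0.106], [0.527, 0.231, 0.117], [0.554, 0.283, 0.137]]
top 597 236.01507537688443 226.892797319933
[[0.44, 0.186, 0.123], [0.471, 0.228, 0.134], [0.504, 0.277, 0.14]]
```

View pics/b1.png

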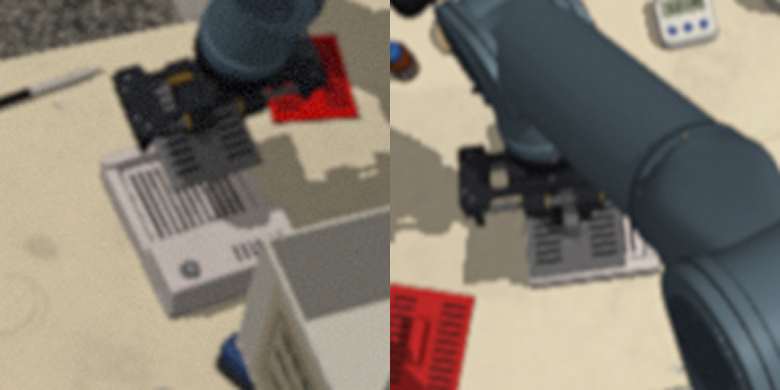

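The plate is held level across and tilted, lip side low, above the bay; the left half of the crop shows it at (215,150) and the lip at (190,240). I check the in-hand pose and the bay frame with depth.

```bash
python3 - <<'E'
from bay import *
P=[];
for n in("scene","top"):
    c=dict(np.load(n+"1.npz")); W=pts(c); im=c["image"].astype(int)
    m=(im.max(-1)-im.min(-1)<22)&(im.max(-1)<135)
    Q=(W-u)@np.stack([ex,ey,n_:=-M[:,2]],1)
    k=m&(abs(Q[...,2]-.008)<.006)&(abs(Q[...,0])<.08)&(abs(Q[...,1])<.07)
    k=cv2.morphologyEx(k.astype(np.uint8),cv2.MORPH_OPEN,np.ones((3,3)))>0
    q=Q[k]; r=cv2.minAreaRect(q[:,:2].astype(np.float32)*1000); A=np.c_[q[:,:2],np.ones(len(q))]
    print(n,len(q),"ext",np.percentile(q,[1,99],axis=0).round(4).tolist(),r,"plane",np.linalg.lstsq(A,q[:,2],rcond=None)[0].round(4))
    # cleaner from first images: in bay frame, lip top and wall top and floor
    c=dict(np.load(n+"0.npz")); W=pts(c); b=(W-B)@RB
    g=lambda a0,a1,y:(b[...,0]>a0)&(b[...,0]<a1)&(abs(b[...,1])<y)
    for nm,k in(("lip",g(.045,.1,.06)),("wall",g(-.08,-.068,.05)),("floor",g(-.055,.03,.045))): print(nm,np.percentile(b[k][:,2],[10,50,90]).round(4))
    # x profile at mid y
    k=abs(b[...,1])<.05; xs=np.arange(-.09,.11,.006); print([(round(x*1000),round(1000*np.median(b[k&(b[...,0]>=x)&(b[...,0]<x+.006)][:,2]))) for x in xs if (k&(b[...,0]>=x)&(b[...,0]<x+.006)).sum()>3])
    k=(b[...,0]>-.05)&(b[...,0]<.02); ys=np.arange(-.08,.08,.005); print([(round(x*1000),round(1000*np.median(b[k&(b[...,1]>=x)&(b[...,1]<x+.005)][:,2]))) for x in ys])
E
```

```text
t 6.0 p [0.5045 0.2369 0.1493] x [ 0.955  0.104 -0.277] yaw 6.23 z [-0.274 -0.036 -0.961] F [ 1.1  0.4 -1.5] w 0.0137 q [-0.23  0.69 -0.35  1.64  0.13  1.11 -2.06]
tilt 16.05 roll -0.34 far [24.   9.  75.2] near [-91.3   6.9 108.4] centre20 [-28.1   8.2 111. ] tcp [-23.4   8.4 122.8]
scene 750 ext [[-0.0429, -0.0482, 0.0032], [0.0583, 0.0446, 0.0129]] ((5.6912384033203125, -1.0384445190429688), (107.00519561767578, 97.15420532226562), 0.9251034259796143) plane [0.0011 0.0029 0.008 ]
lip [0.0228 0.0311 0.0341]
wall [0.0042 0.0157 0.0193]
floor [-0.0023  0.0006  0.0036]
[(-84, 16), (-78, 17), (-72, 11), (-66, 1), (-60, 1), (-54, 0), (-48, 1), (-42, 1), (-36, 1), (-30, 0), (-24, 1), (-18, 0), (-12, 0), (-6, 1), (0, 1), (6, 1), (12, 1), (18, 0), (24, 3), (36, 30), (42, 31), (48, 31), (54, 31), (60, 32), (66, 31), (72, 32), (78, 32), (84, 32), (90, 32), (96, 8), (102, -25), (108, -26)]
  return _methods._mean(a, axis=axis, dtype=dtype,
  ret = ret.dtype.type(ret / rcount)
Traceback (most recent call last):
ValueError: cannot convert float NaN to integer
```

Emit:
jog_arm(steps=[0.13,-0.15,0,0,-0.15,-0.17,0,0,-0.4,0,0,0,0,0,-0.4,0,0,0,0,0,-0.3,0,0,0,0,0,0,0,0,0])

```text
time_s: 6.5
position: [0.5117, 0.2265, 0.0933]
tool_rot: [0.01, 0.991, 0.044, -0.127]
wrist_force: [0.2, 0.2, -1.6]
grip_width: 0.014
```

```bash
python3 bay.py
```

```text
t 6.5 p [0.5117 0.2265 0.0933] x [ 0.964  0.084 -0.253] yaw 4.96 z [-0.251 -0.032 -0.967] F [ 0.2  0.2 -1.6] w 0.014 q [-0.23  0.76 -0.33  1.67  0.16  0.99 -2.08]
tilt 14.64 roll -0.54 far [31.5 -3.2 20.3] near [-84.6  -2.7  50.6] centre20 [-21.5  -2.7  54.8] tcp [-17.1  -2.6  66.8]
```

Now 15 mm further down, then forward 28 mm under the lip.

Emit:
jog_arm(steps=[0,0.04,-0.2,0,0,0,0,0,-0.1,0,0,0,0,0,0,0,0,0])

```text
time_s: 6.8
position: [0.5126, 0.2287, 0.0784]
tool_rot: [0.01, 0.991, 0.043, -0.126]
wrist_force: [0.3, -0.0, -1.5]
grip_width: 0.0137
```

```bash
python3 bay.py
```

```text
t 6.8 p [0.5126 0.2287 0.0784] x [ 0.965  0.083 -0.25 ] yaw 4.94 z [-0.248 -0.031 -0.968] F [ 0.3 -0.  -1.5] w 0.0137 q [-0.23  0.78 -0.32  1.67  0.16  0.96 -2.08]
tilt 14.49 roll -0.53 far [32.6 -1.1  5.6] near [-83.6  -0.5  35.6] centre20 [-20.5  -0.6  40. ] tcp [-16.1  -0.5  51.9]
```

Emit:
jog_arm(steps=[0.18,0.02,0,0,0,0,0.18,0.02,0,0,0,0,0.16,0.02,0,0,0,0,0,0,0,0,0,0])

```text
time_s: 7.2
position: [0.5424, 0.2325, 0.0798]
tool_rot: [0.01, 0.991, 0.043, -0.124]
wrist_force: [0.3, -0.1, -0.9]
grip_width: 0.0137
```

```bash
python3 bay.py
```

```text
t 7.2 p [0.5424 0.2325 0.0798] x [ 0.965  0.083 -0.247] yaw 4.93 z [-0.245 -0.03  -0.969] F [ 0.3 -0.1 -0.9] w 0.0137 q [-0.23  0.81 -0.31  1.59  0.17  1.01 -2.07]
tilt 14.3 roll -0.47 far [62.8  0.   7.1] near [-53.4   0.6  36.8] centre20 [ 9.6  0.4 41.3] tcp [14.   0.5 53.3]
```

Emit:
jog_arm(steps=[-0.06,-0.01,-0.1,0.05,-0.6,0,-0.06,-0.01,-0.1,0.05,-0.6,0,-0.06,-0.01,-0.1,0.05,-0.6,0,0,0,0,0,0,0])

```text
time_s: 7.6
position: [0.5349, 0.2313, 0.0647]
tool_rot: [0.005, 0.999, 0.042, -0.026]
wrist_force: [-0.8, -0.1, -1.8]
grip_width: 0.0141
```

```bash
python3 bay.py
```

```text
t 7.6 p [0.5349 0.2313 0.0647] x [ 0.995  0.084 -0.053] yaw 4.85 z [-0.052 -0.012 -0.999] F [-0.8 -0.1 -1.8] w 0.0141 q [-0.28  0.73 -0.27  1.77  0.25  0.72 -2.17]
tilt 3.04 roll -0.42 far [63.3 -0.6  2.4] near [-56.5   0.2   8.8] centre20 [ 4.5 -0.1 25.6] tcp [ 6.4  0.  38.2]
```

Emit:
jog_arm(steps=[-0.04,0,-0.06,0.02,-0.3,0,-0.03,0,-0.04,0.02,-0.2,0,0,0,0,0,0,0])

```text
time_s: 7.9
position: [0.5328, 0.2314, 0.0605]
tool_rot: [0.004, 0.999, 0.042, -0.001]
wrist_force: [0.9, 0.5, -0.9]
grip_width: 0.0136
```

```bash
python3 bay.py
```

```text
t 7.9 p [0.5328 0.2314 0.0605] x [ 0.996  0.084 -0.001] yaw 4.81 z [-0.001 -0.008 -1.   ] F [ 0.9  0.5 -0.9] w 0.0136 q [-0.31  0.72 -0.24  1.82  0.28  0.64 -2.21]
tilt 0.08 roll -0.46 far [63.  -0.4  1.3] near [-57.    0.4   1.4] centre20 [ 3.   0.2 21.3] tcp [ 4.4  0.3 34. ]
```

Emit:
jog_arm(steps=[-0.03,0,-0.03,0,0,0,0,0,-0.02,0,0,0,0,0,0,0,0,0])

```text
time_s: 8.2
position: [0.5326, 0.2317, 0.0585]
tool_rot: [0.004, 0.999, 0.041, -0.002]
wrist_force: [-1.6, -0.7, 0.1]
grip_width: 0.0139
```

```bash
python3 - <<'E'
import bay
from h import *
c=grab("scene"); u0,v0=335,220
save("b2.png",cv2.resize(c["image"][v0-60:v0+60,u0-60:u0+60],None,fx=4.5,fy=4.5,interpolation=cv2.INTER_CUBIC))
E
```

```text
t 8.2 p [0.5326 0.2317 0.0585] x [ 0.997  0.083 -0.003] yaw 4.75 z [-0.003 -0.008 -1.   ] F [-1.6 -0.7  0.1] w 0.0139 q [-0.31  0.72 -0.24  1.82  0.28  0.64 -2.21]
tilt 0.19 roll -0.46 far [62.7 -0.1 -0.9] near [-57.3   0.8  -0.5] centre20 [ 2.8  0.5 19.3] tcp [ 4.1  0.6 32. ]
```

View pics/b2.png

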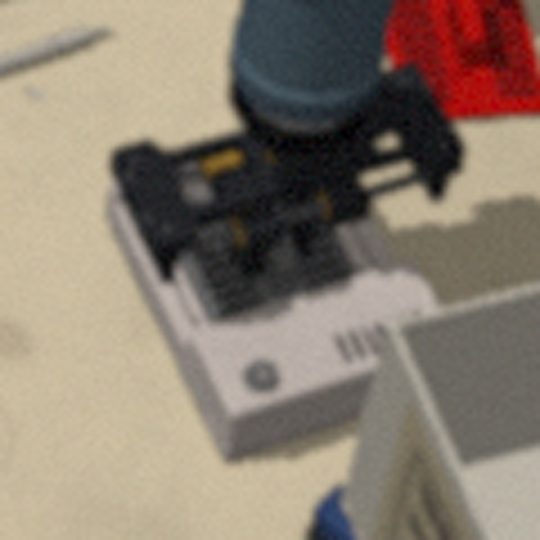

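The plate passes under the lip edge at crop (270,300), sits flat, and its weight has just left the wrist reading (-1.5 N to about 0). One more small press, then open.

Emit:
jog_arm(steps=[0,0,-0.02,0,0,0,0,0,0,0,0,0,0,0,0,0,0,0])

```text
time_s: 8.55
position: [0.5329, 0.2317, 0.0587]
tool_rot: [0.004, 0.999, 0.041, -0.002]
wrist_force: [-0.4, 0.2, -1.1]
grip_width: 0.0135
```

```bash
python3 bay.py
```

```text
t 8.55 p [0.5329 0.2317 0.0587] x [ 0.997  0.082 -0.004] yaw 4.73 z [-0.003 -0.008 -1.   ] F [-0.4  0.2 -1.1] w 0.0135 q [-0.31  0.72 -0.24  1.82  0.28  0.64 -2.21]
tilt 0.21 roll -0.47 far [63.1 -0.2 -0.7] near [-56.9   0.8  -0.3] centre20 [ 3.2  0.5 19.5] tcp [ 4.5  0.6 32.2]
```

Emit:
jog_arm(steps=[-0.03,0,-0.06,0,0,0,0,0,0,0,0,0])

```text
time_s: 8.75
position: [0.5337, 0.2318, 0.0589]
tool_rot: [0.004, 0.999, 0.041, 0.0]
wrist_force: [0.3, -0.5, -2.2]
grip_width: 0.0138
```

```bash
python3 bay.py
```

```text
t 8.75 p [0.5337 0.2318 0.0589] x [0.997 0.081 0.   ] yaw 4.67 z [ 0.001 -0.008 -1.   ] F [ 0.3 -0.5 -2.2] w 0.0138 q [-0.31  0.72 -0.24  1.82  0.28  0.64 -2.21]
tilt -0.02 roll -0.48 far [64.  -0.2 -0.3] near [-56.    0.9  -0.3] centre20 [ 4.   0.5 19.7] tcp [ 5.3  0.6 32.4]
```

Emit:
jog_arm(steps=[-0.08,0,-0.06,0,0.15,0,0,0,0,0,0,0])

```text
time_s: 8.95
position: [0.5339, 0.2321, 0.0587]
tool_rot: [0.003, 0.999, 0.04, -0.004]
wrist_force: [0.5, -0.2, -1.6]
grip_width: 0.0133
```

```bash
python3 bay.py
```

```text
t 8.95 p [0.5339 0.2321 0.0587] x [ 0.997  0.08  -0.008] yaw 4.6 z [-0.007 -0.006 -1.   ] F [ 0.5 -0.2 -1.6] w 0.0133 q [-0.31  0.72 -0.25  1.81  0.27  0.65 -2.21]
tilt 0.46 roll -0.33 far [64.   0.1 -1. ] near [-56.    1.3  -0. ] centre20 [ 4.1  0.8 19.5] tcp [ 5.6  0.9 32.2]
```

Emit:
jog_arm(steps=[0,0,0,0,0,0,0,0,0,0,0,0,0,0,0,0,0,0,0,0,0,0,0,0,0,0,0,0,0,0], claw=0)

```text
time_s: 9.45
position: [0.5335, 0.2319, 0.0573]
tool_rot: [0.003, 0.999, 0.04, -0.005]
wrist_force: [0.4, -0.5, 0.1]
grip_width: 0.0438
```

Emit:
jog_arm(steps=[0,0,0.4,0,0,0,0,0,0.6,0,0,0,0,0,0.8,0,0,0,-0.3,-0.4,0.9,0,0,0,-0.3,-0.7,0.6,0,0,0])

```text
time_s: 9.95
position: [0.4996, 0.1799, 0.2208]
tool_rot: [0.003, 0.999, 0.044, -0.009]
wrist_force: [0.5, 0.2, 1.7]
grip_width: 0.044
```

Emit:
jog_arm(steps=[0,-0.9,0,0,0,0,0,-0.9,0,0,0,0,0,-0.9,0,0,0,0,0,-0.9,0,0,0,0,0,0,0,0,0,0])

```text
time_s: 10.45
position: [0.499, -0.009, 0.2269]
tool_rot: [0.004, 0.999, 0.043, -0.004]
wrist_force: [-0.4, 0.3, -0.9]
grip_width: 0.0439
```

```bash
python3 - <<'E'
from bay import *
for n in("scene","top"):
    c=grab(n); W=pts(c); im=c["image"].astype(int); b=(W-B)@RB
    m=(im.max(-1)-im.min(-1)<22)&(im.max(-1)<110)&(abs(b[...,0])<.075)&(abs(b[...,1])<.065)&(b[...,2]>.003)&(b[...,2]<.06)
    k=m&(b[...,2]<.013); q=b[k]; A=np.c_[q[:,:2],np.ones(len(q))]
    print(n,len(q),"plate ext",(1000*np.percentile(q,[1,50,99],axis=0)).round(1).tolist(),cv2.minAreaRect(q[:,:2].astype(np.float32)*1000),"plane",np.linalg.lstsq(A,q[:,2],rcond=None)[0].round(4))
    r=b[m&(b[...,2]>.03)&(b[...,0]<.035)]; print("rib",len(r),(1000*r.mean(0)).round(1),cv2.minAreaRect(r[:,:2].astype(np.float32)*1000))
    u0,v0=(335,220) if n=="scene" else (240,210)
    save("b3"+n+".png",cv2.resize(c["image"][v0-60:v0+60,u0-60:u0+60],None,fx=3.3,fy=3.3,interpolation=cv2.INTER_CUBIC))
a=cv2.imread("pics/b3scene.png");d=cv2.imread("pics/b3top.png");cv2.imwrite("pics/b3.png",np.hstack([a,d]))
E
```

```text
t 10.45 p [ 0.499  -0.009   0.2269] x [ 0.996  0.086 -0.009] yaw 4.95 z [-0.008 -0.007 -1.   ] F [-0.4  0.3 -0.9] w 0.0439 q [ 0.15  0.34 -0.27  1.94  0.13  0.88 -1.67]
tilt 0.49 roll -0.38 far [   7.4 -236.5  167.2] near [-112.6 -236.   168.2] centre20 [ -52.5 -236.1  187.7] tcp [ -51.1 -236.1  200.4]
scene 806 plate ext [[-68.1, -51.1, 3.5], [-11.9, -7.9, 8.2], [28.3, 61.1, 12.6]] ((-19.710979461669922, 0.49483489990234375), (98.44258117675781, 127.6213607788086), 0.8140078783035278) plane [ 0.0091 -0.0034  0.0083]
rib 103 [ 4.7 -1.6 38.5] ((4.202625274658203, -0.8128018379211426), (49.35511016845703, 14.627933502197266), 0.35368040204048157)
top 915 plate ext [[-53.0, -48.0, 3.3], [-7.1, -0.9, 8.5], [44.4, 47.0, 12.8]] ((-4.6260986328125, 6.942955017089844), (101.48939514160156, 113.27994537353516), 0.7500142455101013) plane [-0.0036 -0.0023  0.0083]
rib 93 [ 0.6 -1.7 39.2] ((1.3705253601074219, -1.0607271194458008), (48.86878204345703, 14.347894668579102), 0.5945569276809692)
```

View pics/b3.png

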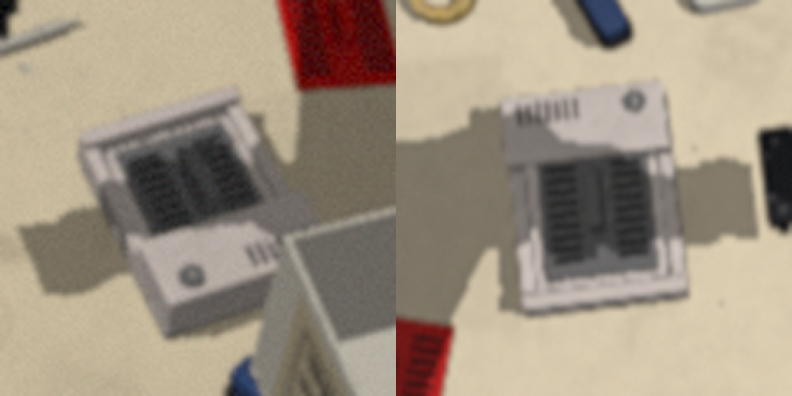

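The plate lies flat under the lip: its top is about 8.3 mm above the floor, the slope is under 0.6°, and the rib is near x +3, y -1 mm in the bay. The gripper is well clear.

```bash
python3 -c "
from h import *
print(ctrl.sign_off())"
```

```text
the job is handed in; nothing more can be done
None
```

The long plate is seated in the bay under the lip. I gripped it by its rib, took it under the lip tilted about 14.5°, lowered it to flat, held it there for about 1 s, then let go and backed off. The job was handed in at about 10.5 s; sign-off gives no verdict.

**Last checks:**
- **Position:** averaged over the two views, the plate's middle is about +3 mm along the bay and -1 mm across.
- **Fit:** it is turned less than 1° from the bay, slopes less than 0.6°, and its top is 8.3 mm above the floor, against 8 mm expected.
- **Short plate:** I did not go near it, and did not re-measure it at the end.

**Disagreements:**
- The two cameras differ by about 3 mm along the bay (+4 to +5 mm and +1 mm). Both are within tolerance.
- The last small downward moves before release moved the tool hardly at all. The wrist force never clearly showed the plate pressing on the floor, so it may have been up to about 1 mm above the floor when I let go.

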